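Nip the specimen clamp and lock it with the jam nut

TASK

Turn the small dark clamp screw clockwise until its foot just bites on the black specimen in the blue clamp, gently, with about 0.2 newton metres. Then run the brass jam nut down clockwise on the clamp's boss and tighten it to about 0.55 newton metres without overtightening it, so that it stays tight and the screw keeps its bite. Let go, and leave the loupe, the round steel block and the spare specimen beside the clamp where they are.

Things in the scene. Friction and masses are not known exactly. Their poses are not given: they have to be found in the camera images.
- clamp_frame: Fixed C-shaped clamp, never shifts. Grey base plate 125 x 90 x 12 mm (frame x -45..80, y -45..45), blue column (x 49..75), blue arm 50 mm wide (x -23..76), arm top at z 78, two screw heads on it to z 81 at x 62. Origin on the table under the vertical axis shared by screw, nut, boss and the black specimen (diameter 30, height 18 mm, fixed on the base). z up, open side to frame -x.
- boss_top (a point): Centre of the top face of the round aluminium boss on the arm, the seat of the jam nut, 100 mm above the table on the clamp axis. The boss is 30 mm thick (the nut overhangs it) and 22 mm high. Axes as the clamp frame.
- screw_head (a point): Centre of the dark steel hex head of the clamp screw, on the clamp axis: 20 mm across flats, 18 mm high (9 mm above and below this point); its underside stays at least 4 mm above the nut, nothing stands above it. z up; its x axis is normal to one pair of flats, the others follow every 60 degrees. Threaded shank 16 mm thick.
- nut_mid (a point): Centre of the brass hex jam nut, on the clamp axis: 36 mm across flats, 14 mm high (7 mm above and below this point, rim and mark 2 mm more). z up; its x axis points to the red mark and is normal to one pair of flats, the others follow every 60 degrees. The screw stands up through it to at most 38 mm above this point.
- screw_squeeze (a joint): How hard the clamp screw bites, as 0.8 mm per rad turned past first touch on the specimen: 0 until then, lost in tracker noise. Clockwise from above it sinks 0.4 mm per rad against 0.04 N m drag; touch comes 0.4 to 0.9 rad past the start; then it takes 0.06 N m plus 1 N m per rad (up to 0.12 less is read at rest). Over 0.46 N m is too much. Let go, it keeps up to 0.06 rad of that.
- nut_squeeze (a joint): How tight the jam nut is, as 0.8 mm per rad turned past first touch on the boss: 0 until then, lost in tracker noise. Clockwise from above it sinks 0.4 mm per rad against 0.10 N m drag, not moving the screw; touch comes 1.4 to 2.4 rad past the start; then it takes 0.15 N m plus 2 N m per rad (up to 0.3 less is read at rest). Over 1.05 N m is too much. Let go, it keeps up to 0.075 rad of that.
- loupe: Loose black eyepiece loupe, diameter 36, height 36 mm, standing left of the clamp. Bystander. Origin under its centre.
- ref_block: Loose round steel hardness block, diameter 52, height 12 mm, lying in front and to the left of the clamp. Bystander. Origin under its centre.
- spare_specimen: Loose cream-coloured mounted specimen, diameter 30, height 18 mm, right of the clamp. Bystander. Origin under its centre.
Not all that is in view belongs to the job. Of the things that look like the clamp_frame, the largest one is meant.

How it is judged:
By the outcome, as a careful person would: the job done as asked, in the order asked, and still so for the second after the job is handed in, with the robot touching nothing.
It also fails if it takes over 72 s, if anything falls off the work surface, if the arm or the gripper's body presses on something with over 40 N, if the wrist force passes 120 N, or if a joint passes its speed limit or range.

ROBOT

A 6-joint arm with a two-finger parallel gripper is mounted at the origin on a cart in front of the work surface, level with it; the furniture and walls round the work are solid. World frame = base frame: x ahead of the robot, y to its left, z up, the work surface at z = 0. Lengths are in m, angles in rad, forces in N, time in s.
With the tool pointing down it reaches from about 0.275 to 0.725 m from the base axis. Payload 5.6 kg.
Tool frame: the origin (TCP) lies on the centre line of the jaws, within the pads' length; the fingertips stand tip_reach ahead of it and the grasp point (between the pads) lies 6 mm ahead of it (tip_reach is the distance from the TCP to the fingertips, in m); z points along the fingers, y is the direction in which the jaws open and shut (so a half turn about z gives the same grasp; the last joint's range is limited). The gripper opens to 85 mm and grips with 20 to 120 N. Pads are 22 mm wide; open, the fingers measure 114 mm over their backs; the gripper's body (76 mm by 85 mm) begins 54 mm behind the grasp point. The pads swing forward as they close: fully open they stand 13 mm farther back than shut.
Start: joints at [1.531, 0.255, 0.108, 0, -1.424, -0.285], TCP at [0.175, 0.521, 0.256] pointing down, gripper open.
Joint ranges: [-2.95, 2.95], [-1.21, 1.97], [-1.09, 1.5], [-2.87, 1.71], [-2.94, -0.07], [-3.05, 3.05]. Speed limits (rad/s): [2.57, 2.57, 3.14, 3.14, 3.14, 3.14].

INTERFACE

Orientations are given as [roll, pitch, yaw] about the fixed x, y, z axes, in that order (R = Rz(yaw) Ry(pitch) Rx(roll)).
In Python, from plant import observe, read_camera, hand_in, tip_reach gives the robot as it stands.
- The arm moves only by the tool carry_out, never from a script. Its argument "rows" is a list that holds one entry, the list of rows, each a list of 5 numbers: the gripper command: -1 is shut, 1 is fully open, values between are in proportion, then the shift along the tool's x, y, z in cm, then the turn about the tool's z in degrees. A call has 1 to 12 rows; each row is the pose to reach, as a shift and turn from the pose commanded when the call began, along the tool's axes at that moment; what a row does not reach only later rows make up. A row lasts 1/12 s, in which the tool goes at most 41.7 mm and 7.16 degrees, less where a joint would pass 70% of its speed; a pose out of reach is approached as far as the arm can. A call with a gripper value outside its range is refused whole. The fingers move at their own pace and stop on an object; "grip_force" is the grip in N (left out, the last holds). Time passes only in rows, so rows that repeat a pose let the fingers close. It gives the time, the measured TCP pose, the force and the opening at its end, in the units of the state.
- observe(): the state, without advancing time (a new reading comes with each control period).
- read_camera(name): name is "scene" or "top" or "wrist"; returns a dict with "pixels" (420x560x3 uint8, red, green, blue), "mtx" (3x3 intrinsics, pixels), "rvec" (rotation vector, rad) and "tvec" (3), from world to camera coordinates, as OpenCV has them; the wrist camera has in their place "tool_from_camera" (4x4, takes a point from camera to tool coordinates, whose origin is the TCP and whose axes are the flange's). Camera axes: x right, y down, z forward; pixel columns grow to the right and rows downward; lengths in m; the calibration is good to about 2 mm. A picture is of the moment at which its call begins: read the wrist's pose just before it. There is no depth.
- hand_in(): hands the job in, once; it reports no verdict.
The state is a dict: "time": time; "q": joint angles; "qd": joint speeds; "tau": joint torques, N m; "tool_pos": TCP position; "orientation": TCP orientation; "ft_force": force on the tool from outside, world axes, zero at the start; "ft_torque": the same for the moment, N m; "gripper_width": opening from 0.0 (shut) to 1.0 (fully open).
Only numpy, scipy, OpenCV 4.12 (cv2) and the standard library are available. Lean on these libraries where they do the work, as an engineer would, in place of code of your own. Each camera call takes 0.05 s, during which the arm holds its last target. There are 200 camera calls.

## Working session

There is one attempt and no reset: what is moved stays moved. The work goes in short steps, Python scripts to look and compute and a tool call to move; the robot and the scene stay as the last step left them, time stands still between calls to the robot, and variables do not carry over. Pictures are saved under pics/ and viewed, on a budget of 10 in all, crops included, one or two more only if the job needs it, and the job is handed in when it is done.

Besides the shell and the picture viewer there is one more tool, called after ">>>" by a JSON object that holds its "name" and its "arguments". carry_out: Moves the arm, as the interface text tells. Its arguments: {"type":"object","properties":{"rows":{"type":"array"},"grip_force":{"type":"number"}},"required":["rows"]}

```bash
ls; mkdir -p pics
python3 - <<'E'
from plant import *
import cv2,numpy as np
print(observe(),tip_reach)
for n in("scene","top"):
    c=read_camera(n); cv2.imwrite(f"pics/{n}0.png",c["pixels"][:,:,::-1]); print(n,c["mtx"],c["rvec"],c["tvec"])
E
```

```text
pics
{'time': 0.0, 'q': array([ 1.53059765e+00,  2.55752289e-01,  1.07004849e-01, -4.92154242e-04,
       -1.42391176e+00, -2.84597577e-01]), 'qd': array([ 6.49764996e-04,  1.05096142e-03,  5.91095989e-04, -7.90467818e-04,
        2.33433084e-04,  2.74590495e-05]), 'tau': array([-2.95019117e-04, -3.86631918e+01,  2.37948668e+01,  5.36558345e+00,
       -6.02677392e-03,  1.03601096e-05]), 'tool_pos': array([0.17530867, 0.52083361, 0.25539043]), 'orientation': array([ 3.13966804e+00, -5.59046678e-05, -3.24868684e-01]), 'ft_force': array([ 0.33510545, -0.37146294, -0.3249995 ]), 'ft_torque': array([-0.00845969, -0.0038487 , -0.0611255 ]), 'gripper_width': 1.0014052435107623} 0.025
scene [[479.60157943   0.         273.49767493]
 [  0.         479.60157943 222.69943304]
 [  0.           0.           1.        ]] [ 2.15648511 -1.17791687  0.43431367] [-0.07270327  0.52931293  0.92486638]
top [[417.24314782   0.         280.07635326]
 [  0.         417.24314782 210.22515681]
 [  0.           0.           1.        ]] [ 2.20613282 -2.17520389  0.06048256] [0.27178143 0.54133967 1.32164645]
```

View pics/scene0.png

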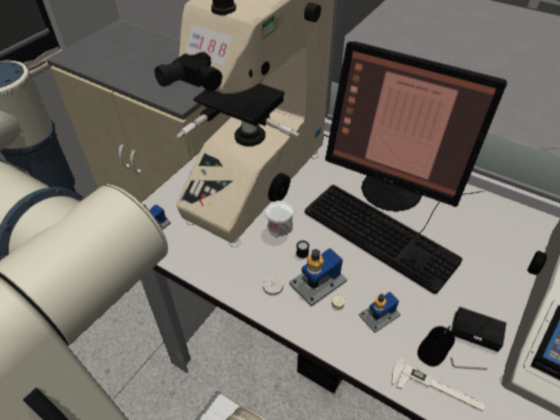

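View pics/top0.png

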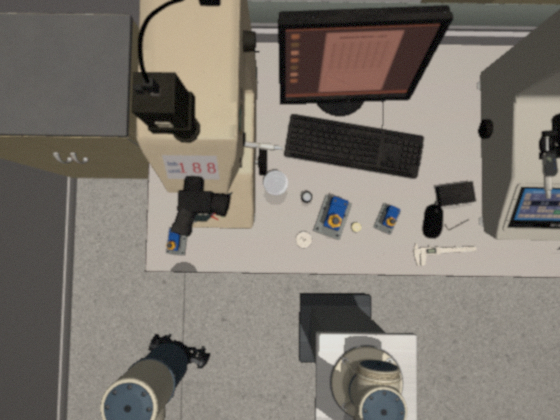

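Three clamps: top-view pixels (334,215), (390,217) and (176,238). The one at (334,215) is clearly the largest. I'll confirm it in an enlarged crop.

```bash
python3 - <<'E'
import cv2,numpy as np
a=cv2.imread("pics/top0.png")[180:260,290:370]; b=cv2.imread("pics/scene0.png")[235:315,260:360]
a=cv2.resize(a,(400,400),interpolation=3); b=cv2.resize(b,(400,320),interpolation=3)
o=np.zeros((400,800,3),np.uint8); o[:,:400]=a;o[:320,400:]=b
cv2.imwrite("pics/crop0.png",o)
E
cat > h.py <<'E'
from plant import *
import cv2,numpy as np
from scipy.spatial.transform import Rotation as Ro
def save(n,f):
    c=read_camera(n); cv2.imwrite(f,c["pixels"][:,:,::-1]); return c
def ray(c,uv,z,s=None):
    """world point at height z seen at pixel uv"""
    d=np.linalg.inv(c["mtx"])@[uv[0],uv[1],1.]
    if "rvec" in c:
        R=cv2.Rodrigues(np.array(c["rvec"]))[0]; o=-R.T@np.ravel(c["tvec"]); d=R.T@d
    else:
        T=np.array(c["tool_from_camera"]); R=Ro.from_euler("xyz",s["orientation"]).as_matrix()
        o=R@T[:3,3]+s["tool_pos"]; d=R@T[:3,:3]@d
    return o+d*(z-o[2])/d[2]
E
```

```text
(no output)
```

View pics/crop0.png

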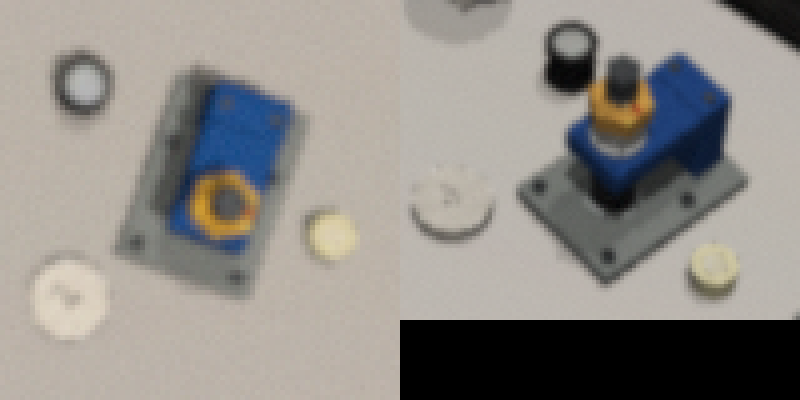

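Run:
```python
from h import *
c=read_camera("top"); s=read_camera("scene")
f=lambda u,v:(290+u/5-.4,180+v/5-.4)
print("head",ray(c,f(230,203),.145))
print("nut",ray(c,f(223,206),.115))
print("mark",ray(c,f(252,211),.113))
P=[ray(c,f(*p),.012) for p in((115,250),(245,298),(310,118),(190,68))]
print(np.round(P,3))
g=lambda u,v:(260+(u-400)/4-.4,235+v/4-.4)
print("head s",ray(s,g(623,68),.145)); print("mark s",ray(s,g(640,107),.113))
print("loupe",ray(c,f(84,84),.036),"block",ray(c,f(68,298),.012),"spare",ray(c,f(332,235),.018))
q=(P[2]+P[3]-P[0]-P[1]);print("yaw",np.degrees(np.arctan2(q[1],q[0])))
```

```text
head [0.503343   0.11806511 0.145     ]
nut [0.5025824  0.11829157 0.115     ]
mark [0.49992603 0.10081452 0.113     ]
[[0.477 0.174 0.012]
 [0.447 0.091 0.012]
 [0.564 0.05  0.012]
 [0.595 0.127 0.012]]
head s [0.50308305 0.11908685 0.145     ]
mark s [0.50540893 0.10672182 0.113     ]
loupe [0.58126439 0.19668932 0.036     ] block [0.44579128 0.20405192 0.012     ] spare [0.48837935 0.03628602 0.018     ]
yaw -20.67262338522069
```

Confirmed: the clamp at top (334,215) is the one with the loupe, block and spare beside it. The head is at about (0.503, 0.1185). I'll go above it.

>>> {"name": "carry_out", "arguments": {"rows": [[[1, 3.7, 2.3, 0, 0], [1, 7.4, 4.6, 0, 0], [1, 11, 6.9, 0, 0], [1, 14.6, 9.2, 0, 0], [1, 18.3, 11.5, 0, 0], [1, 22, 13.8, 0, 0], [1, 25.6, 16.1, 0, 0], [1, 29.3, 18.4, 0, 0], [1, 33, 20.7, 0, 0], [1, 36.6, 23, 0, 0], [1, 40.3, 25.3, 0, 0], [1, 43.9, 27.6, 0, 0]]]}}

```text
time: 1.2
tool_pos: [0.4926, 0.1321, 0.2564]
orientation: [-3.141, -0.0, -0.325]
ft_force: [1.4, 1.8, -0.7]
gripper_width: 1.0
```

>>> {"name": "carry_out", "arguments": {"rows": [[[1, 0, 0, 0, 0], [1, 0, 0, 0, 0], [1, 0, 0, 0, 0], [1, 0, 0, 0, 0]]]}}

```text
time: 1.53
tool_pos: [0.4913, 0.1348, 0.2563]
orientation: [-3.141, 0.0, -0.324]
ft_force: [0.2, 0.1, -0.3]
gripper_width: 1.0
```

Run:
```python
from h import *
s=observe(); print(s); c=save("wrist","pics/w1.png"); print(c["tool_from_camera"],c["mtx"])
```

```text
{'time': 1.5333, 'q': array([ 5.75489952e-01,  1.74576127e-01,  5.19336246e-03, -2.77036124e-04,
       -1.40142012e+00,  6.71715759e-01]), 'qd': array([ 0.01611987, -0.00505775, -0.00024736,  0.00107918,  0.00012354,
       -0.00017641]), 'tau': array([-7.06150923e-01, -3.35980010e+01,  2.36912942e+01,  5.36172554e+00,
       -3.49009264e-03, -2.59702814e-03]), 'tool_pos': array([0.49127613, 0.13477602, 0.25627889]), 'orientation': array([-3.14142785e+00,  2.17832916e-04, -3.23637298e-01]), 'ft_force': array([ 0.24001424,  0.14700685, -0.343581  ]), 'ft_torque': array([-0.05362092, -0.01528631,  0.0176885 ]), 'gripper_width': 1.0000938119297649}
[[ 2.17501978e-05 -9.62521219e-01 -2.71206382e-01  6.78904461e-02]
 [ 9.99999636e-01 -2.10316947e-04  8.26620349e-04 -5.34308511e-05]
 [-8.52678925e-04 -2.71206302e-01  9.62520865e-01 -1.16834726e-01]
 [ 0.00000000e+00  0.00000000e+00  0.00000000e+00  1.00000000e+00]] [[298.8881524    0.         279.01025339]
 [  0.         298.8881524  215.33013108]
 [  0.           0.           1.        ]]
```

View pics/w1.png

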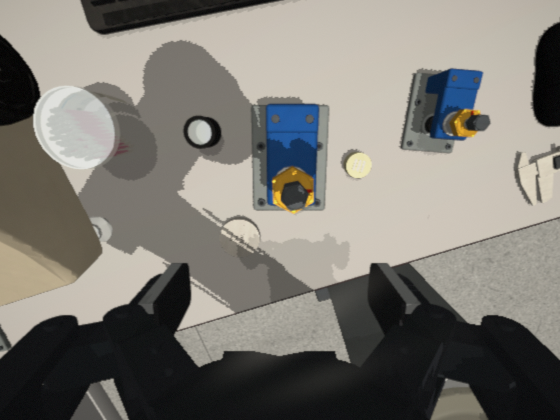

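The wrist view shows the clamp nearly aligned with the tool, the head at about (294,193), and the nut with a red mark on its right. I'll enlarge it to get the hex angles.

Run:
```python
from h import *
a=cv2.imread("pics/w1.png")[160:220,264:324]
cv2.imwrite("pics/crop1.png",cv2.resize(a,(600,600),interpolation=2))
s=observe(); c=read_camera("wrist"); print(ray(c,(294,193),.145,s))
```

```text
[0.50796707 0.11700862 0.145     ]
```

View pics/crop1.png

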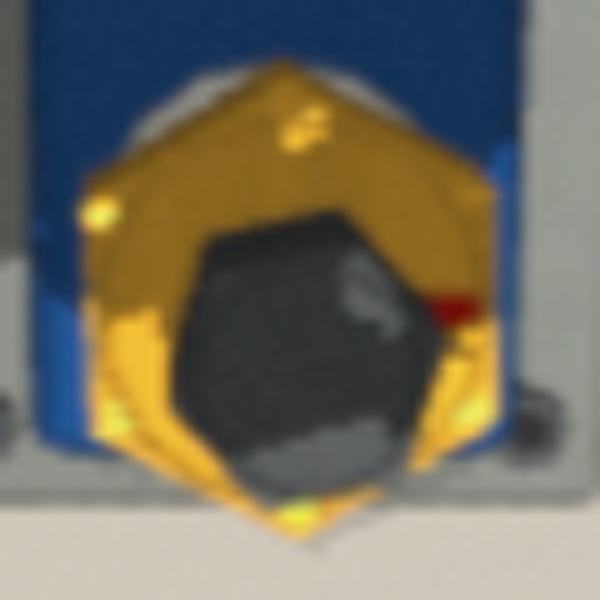

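```bash
cat > fit.py <<'E'
from h import *
from scipy.optimize import differential_evolution as DE
def hexfit(c,s,im,mask,af,h,zc,x0,dr=.006,ox=0,oy=0,k=8):
    """fit upright hex prism silhouette; returns x,y,angle(world, of a flat normal, deg)"""
    T=np.eye(4);T[:3,:3]=Ro.from_euler("xyz",s["orientation"]).as_matrix();T[:3,3]=s["tool_pos"]
    W=np.linalg.inv(T@np.array(c["tool_from_camera"]))
    M=cv2.resize(mask.astype(np.float32),None,fx=k,fy=k,interpolation=1)
    def poly(p):
        a=np.radians(p[2]+30+60*np.arange(6)); r=af/np.sqrt(3)
        P=np.array([[p[0]+r*np.cos(t),p[1]+r*np.sin(t),z] for z in(p[3]-h/2,p[3]+h/2) for t in a])
        q=(W[:3,:3]@P.T).T+W[:3,3]; q=(c["mtx"]@q.T).T; q=q[:,:2]/q[:,2:]
        return cv2.convexHull((((q-[ox,oy]+.5)*k-.5)).astype(np.float32))
    def cost(p):
        m=np.zeros(M.shape,np.float32); cv2.fillPoly(m,[np.int32(np.round(poly(p)))],1)
        return np.abs(m-M).sum()/M.sum()
    r=DE(cost,[(x0[0]-dr,x0[0]+dr),(x0[1]-dr,x0[1]+dr),(-30,30),(zc-.003,zc+.003)],seed=0,maxiter=60,popsize=12)
    return r.x,r.fun
E
python3 - <<'E'
from fit import *
s=observe(); c=read_camera("wrist")
im=cv2.imread("pics/w1.png"); ox,oy=270,165; p=im[oy:215,ox:315].astype(int)
gray=(p.max(2)<125)&(p.max(2)-p.min(2)<30); m=gray
n,l,st,_=cv2.connectedComponentsWithStats(m.astype(np.uint8)); i=1+st[1:,4].argmax(); m=l==i; print(st[i])
x,f=hexfit(c,s,im,m,.020,.018,.137,(.507,.117),ox=ox,oy=oy); print("head",x,f,"rel tool y:",x[2]-np.degrees(s["orientation"][2])+90)
b=(p[...,0]<90)&(p[...,2]-p[...,0]>60)
b|=gray; n,l,st,_=cv2.connectedComponentsWithStats(b.astype(np.uint8)); i=1+st[1:,4].argmax()
E
```

```text
[ 12  16  26  29 573]
head [ 0.50418101  0.11771619 -7.90871992  0.13400602] 0.1348753422498703 rel tool y: 100.58320959088053
```

Run:
```python
from fit import *
s=observe(); c=read_camera("wrist")
im=cv2.imread("pics/w1.png"); ox,oy=270,165; p=im[oy:215,ox:315].astype(int)
for th in(100,125,140):
    m=(p.max(2)<th)&(p.max(2)-p.min(2)<30)
    n,l,st,_=cv2.connectedComponentsWithStats(m.astype(np.uint8)); m=l==1+st[1:,4].argmax(); m=cv2.morphologyEx(m.astype(np.uint8),cv2.MORPH_CLOSE,np.ones((5,5)))
    for zc in (.129,.131,.133,.136): 
        x,f=hexfit(c,s,im,m,.020,.018,zc,(.505,.117),ox=ox,oy=oy); print(th,zc,x.round(4),round(f,3))
```

```text
100 0.129 [ 0.5027  0.1181 -3.7607  0.1261] 0.085
100 0.131 [ 0.5031  0.118  -6.643   0.1281] 0.099
100 0.133 [ 0.5035  0.1179 -5.3984  0.1301] 0.115
100 0.136 [ 0.5041  0.118  -1.3598  0.1331] 0.14
125 0.129 [ 0.5025  0.118  -6.308   0.1261] 0.081
125 0.131 [ 0.5029  0.1179 -7.2633  0.128 ] 0.091
125 0.133 [ 0.5032  0.118  -4.4633  0.1301] 0.102
125 0.136 [ 0.504   0.1179 -7.2463  0.133 ] 0.123
140 0.129 [ 0.5023  0.118  -5.2587  0.1261] 0.165
140 0.131 [ 0.5028  0.118  -3.0304  0.1281] 0.174
140 0.133 [ 0.5032  0.1178 -4.7104  0.1302] 0.182
140 0.136 [ 0.5037  0.1178 -3.2706  0.133 ] 0.196
```

>>> {"name": "carry_out", "arguments": {"rows": [[[1, 0.8, 0.6, 2, 6], [1, 1.64, 1.22, 4.5, 12], [1, 1.64, 1.22, 6.6, 16.5], [1, 1.64, 1.22, 6.6, 16.5], [1, 1.64, 1.22, 6.6, 16.5], [1, 1.64, 1.22, 6.6, 16.5]]]}}

```text
time: 2.23
tool_pos: [0.5041, 0.1178, 0.1919]
orientation: [-3.14, -0.002, -0.609]
ft_force: [0.3, 0.9, 0.8]
gripper_width: 1.0
```

Run:
```python
from h import *
s=observe(); print(s["tool_pos"],s["orientation"],s["q"],s["ft_torque"]); c=save("wrist","pics/w2.png")
im=cv2.imread("pics/w2.png")[150:400,150:410]; cv2.imwrite("pics/w2c.png",cv2.resize(im,None,fx=2.4,fy=2.4,interpolation=2))
np.save("s2.npy",np.array([s["tool_pos"],s["orientation"]]))
```

```text
[0.50406512 0.11781523 0.19190101] [-3.13998043e+00 -1.67134732e-03 -6.09309515e-01] [ 5.33068862e-01  2.19281648e-01 -1.04622394e-01  8.97834034e-04
 -1.24473156e+00  4.28132624e-01] [-0.03348158 -0.0305431  -0.05090359]
```

View pics/w2c.png

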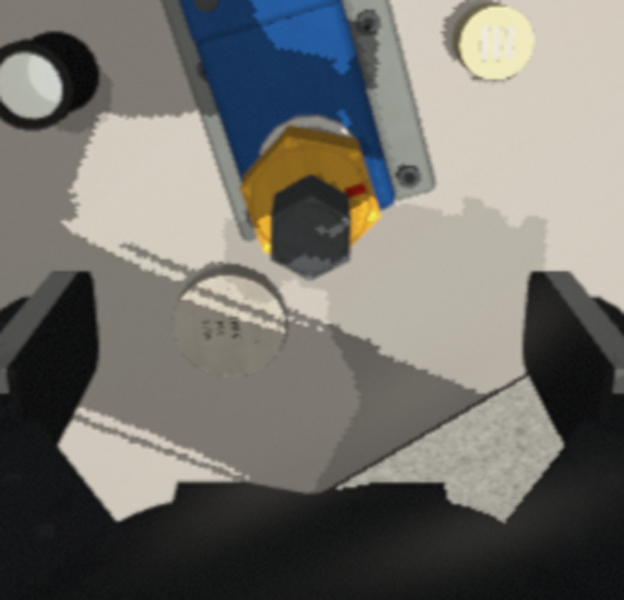

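Run:
```python
from fit import *
a=np.load("s2.npy"); s=dict(tool_pos=a[0],orientation=a[1]); c=read_camera("wrist")
im=cv2.imread("pics/w2.png"); ox,oy=255,215; p=im[oy:275,ox:305].astype(int)
for th in(80,100,125):
    m=(p.max(2)<th)&(p.max(2)-p.min(2)<30)
    n,l,st,_=cv2.connectedComponentsWithStats(m.astype(np.uint8)); m=l==1+st[1:,4].argmax(); m=cv2.morphologyEx(m.astype(np.uint8),cv2.MORPH_CLOSE,np.ones((5,5)))
    for zc in (.126,.130,.134): 
        x,f=hexfit(c,s,im,m,.020,.018,zc,(.505,.117),ox=ox,oy=oy); print(th,zc,x.round(4),round(f,3))
```

```text
80 0.126 [ 0.5013  0.1194 -3.5394  0.123 ] 0.119
80 0.13 [ 0.5026  0.1185 -4.908   0.1271] 0.151
80 0.134 [ 0.5036  0.1177 -3.011   0.1311] 0.194
100 0.126 [ 0.5011  0.1195 -4.6351  0.1239] 0.047
100 0.13 [ 0.5022  0.1188 -5.1197  0.127 ] 0.052
100 0.134 [ 0.5034  0.118  -4.4367  0.131 ] 0.078
125 0.126 [ 0.502   0.1189 -4.5714  0.1272] 0.05
125 0.13 [ 0.502   0.1188 -4.821   0.1274] 0.049
125 0.134 [ 0.5033  0.118  -4.7334  0.131 ] 0.062
```

Head centre z is about 0.128, and the jaws are already aligned with its flats. Descending, then closing.

>>> {"name": "carry_out", "arguments": {"rows": [[[0.5, -0.2, 0, 1.5, 0], [0.0, -0.2, 0, 3.0, 0], [-0.2, -0.2, 0, 4.0, 0], [-0.2, -0.2, 0, 4.6, 0], [-0.2, -0.2, 0, 4.6, 0], [-0.2, -0.2, 0, 4.6, 0]]], "grip_force": 60}}

```text
time: 2.83
tool_pos: [0.5022, 0.1185, 0.1449]
orientation: [-3.141, -0.001, -0.612]
ft_force: [-0.3, 0.4, -0.5]
gripper_width: 0.403
```

Run:
```python
from h import *
s=observe(); print(s["tool_pos"],s["orientation"],s["ft_force"],s["ft_torque"],s["gripper_width"]); c=save("wrist","pics/w3.png")
T=[]
for i in range(8): read_camera("wrist"); T.append(observe()["ft_torque"])
print(np.mean(T,0),np.std(T,0))
im=cv2.imread("pics/w3.png")[200:400,150:410]; cv2.imwrite("pics/w3c.png",cv2.resize(im,None,fx=2.4,fy=2.4,interpolation=2))
```

```text
[0.50215643 0.11846695 0.14485173] [-3.14125186e+00 -6.33103809e-04 -6.12205117e-01] [-0.31624676  0.40578672 -0.45219139] [ 0.01727063 -0.03582276  0.02127836] 0.4029003035349355
[-0.00519858  0.00254063  0.00016001] [0.02217294 0.01893053 0.02801375]
```

View pics/w3c.png

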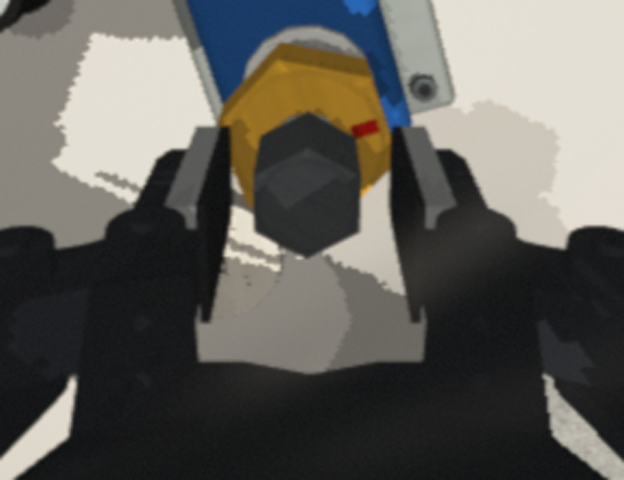

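The head sits centred between the fingers with its flats parallel to the pads, and the tips are above the nut. Closing.

>>> {"name": "carry_out", "arguments": {"rows": [[[-1, 0, 0, 0, 0], [-1, 0, 0, 0, 0], [-1, 0, 0, 0, 0], [-1, 0, 0, 0, 0], [-1, 0, 0, 0, 0], [-1, 0, 0, 0, 0]]], "grip_force": 60}}

```text
time: 3.78
tool_pos: [0.5023, 0.119, 0.1447]
orientation: [-3.14, -0.001, -0.613]
ft_force: [1.8, 4.5, 2.1]
gripper_width: 0.223
```

```bash
cat > rd.py <<'E'
from h import *
def rd(n=6):
    T=[observe()]
    for i in range(n): read_camera("wrist"); T.append(observe())
    m=lambda k:np.mean([t[k] for t in T],0)
    f,t,p=m("ft_force"),m("ft_torque"),m("tool_pos")
    print("t",T[-1]["time"],"F",f.round(2),"M",t.round(3),"Mz first",T[0]["ft_torque"][2].round(3),"p",p.round(4),"yawdeg",np.degrees(T[-1]["orientation"][2]).round(2),"w",T[-1]["gripper_width"].round(3),"tau6",m("tau")[5].round(4))
rd()
E
python3 rd.py
```

```text
Traceback (most recent call last):
  File "rd.py", line 8, in <module>
    rd()
    ~~^^
  File "rd.py", line 7, in rd
    print("t",T[-1]["time"],"F",f.round(2),"M",t.round(3),"Mz first",T[0]["ft_torque"][2].round(3),"p",p.round(4),"yawdeg",np.degrees(T[-1]["orientation"][2]).round(2),"w",T[-1]["gripper_width"].round(3),"tau6",m("tau")[5].round(4))
                                                                                                                                                                            ^^^^^^^^^^^^^^^^^^^^^^^^^^^^
AttributeError: 'float' object has no attribute 'round'
```

```bash
sed -i 's/np.degrees(T\[-1\]\["orientation"\]\[2\]).round(2)/round(float(np.degrees(T[-1]["orientation"][2])),2)/; s/T\[-1\]\["gripper_width"\].round(3)/round(float(T[-1]["gripper_width"]),3)/; s/rd(n=6)/rd(n=4)/' rd.py; python3 rd.py
```

```text
t 4.2833 F [1.75 4.89 1.67] M [ 1.716 -0.489 -0.017] Mz first -0.051 p [0.5023 0.119  0.1447] yawdeg -35.1 w 0.217 tau6 0.0154
```

>>> {"name": "carry_out", "arguments": {"rows": [[[-1, 0, 0, 0, 4], [-1, 0, 0, 0.01, 8], [-1, 0, 0, 0.01, 12], [-1, 0, 0, 0.01, 16], [-1, 0, 0, 0.01, 20], [-1, 0, 0, 0.01, 20], [-1, 0, 0, 0.01, 20]]]}}

```text
time: 4.87
tool_pos: [0.5029, 0.1196, 0.1446]
orientation: [-3.138, 0.0, -0.962]
ft_force: [4.3, 6.2, -0.2]
gripper_width: 0.219
```

```bash
python3 rd.py
```

```text
t 5.0667 F [ 3.68  6.57 -0.33] M [ 2.269 -1.186 -0.013] Mz first -0.009 p [0.5029 0.1196 0.1446] yawdeg -55.09 w 0.217 tau6 -0.0168
```

>>> {"name": "carry_out", "arguments": {"rows": [[[-1, -0.06, -0.14, 0, 1], [-1, -0.06, -0.14, 0, 2], [-1, -0.06, -0.14, 0, 3], [-1, -0.06, -0.14, 0, 4], [-1, -0.06, -0.14, 0, 5], [-1, -0.06, -0.14, 0, 6]]]}}

```text
time: 5.57
tool_pos: [0.5032, 0.1199, 0.1445]
orientation: [-3.14, -0.0, -1.068]
ft_force: [4.1, 4.2, 1.3]
gripper_width: 0.219
```

```bash
python3 rd.py
```

```text
t 5.7667 F [3.74 4.29 1.65] M [ 1.330e+00 -1.204e+00  1.000e-03] Mz first 0.001 p [0.5032 0.1199 0.1445] yawdeg -61.16 w 0.216 tau6 0.0128
```

>>> {"name": "carry_out", "arguments": {"rows": [[[-1, 0, 0, 0, 1], [-1, 0, 0, 0, 2], [-1, 0, 0, 0.01, 3], [-1, 0, 0, 0.01, 4]]]}}

```text
time: 6.1
tool_pos: [0.5034, 0.12, 0.1444]
orientation: [-3.14, -0.0, -1.138]
ft_force: [4.8, 4.3, 1.4]
gripper_width: 0.214
```

```bash
python3 rd.py
```

```text
t 6.3 F [4.04 4.37 1.45] M [ 1.418 -1.343  0.015] Mz first 0.074 p [0.5034 0.12   0.1444] yawdeg -65.16 w 0.217 tau6 0.0122
```

>>> {"name": "carry_out", "arguments": {"rows": [[[-1, -0.02, -0.06, 0, 1], [-1, -0.02, -0.06, 0, 2], [-1, -0.02, -0.06, 0, 3], [-1, -0.02, -0.06, 0, 4]]]}}

```text
time: 6.63
tool_pos: [0.5036, 0.1201, 0.1444]
orientation: [-3.14, -0.0, -1.208]
ft_force: [5.2, 3.0, 2.3]
gripper_width: 0.217
```

```bash
python3 rd.py
```

```text
t 6.8333 F [4.35 2.81 2.89] M [ 0.981 -1.41   0.   ] Mz first 0.104 p [0.5036 0.1201 0.1444] yawdeg -69.18 w 0.219 tau6 0.0122
```

>>> {"name": "carry_out", "arguments": {"rows": [[[-1, 0, 0, 0, 1], [-1, 0, 0, 0, 2], [-1, 0, 0, 0, 3], [-1, 0, 0, 0, 4]]]}}

```text
time: 7.17
tool_pos: [0.5037, 0.1202, 0.1444]
orientation: [-3.14, -0.0, -1.278]
ft_force: [5.2, 3.4, 2.1]
gripper_width: 0.218
```

```bash
python3 rd.py
```

```text
t 7.3667 F [4.9  3.1  1.98] M [ 0.988 -1.649 -0.009] Mz first 0.05 p [0.5037 0.1202 0.1444] yawdeg -73.17 w 0.216 tau6 0.0124
```

>>> {"name": "carry_out", "arguments": {"rows": [[[-1, -0.1, 0, 0, 1], [-1, -0.1, 0, 0, 2], [-1, -0.1, 0, 0, 3], [-1, -0.1, 0, 0, 4]]]}}

```text
time: 7.7
tool_pos: [0.5038, 0.1204, 0.1444]
orientation: [-3.14, -0.002, -1.347]
ft_force: [7.1, -0.4, 1.5]
gripper_width: 0.22
```

```bash
python3 rd.py
```

```text
t 7.9 F [7.13 0.01 0.97] M [-0.075 -2.402  0.115] Mz first 0.218 p [0.5038 0.1203 0.1444] yawdeg -77.16 w 0.222 tau6 -0.0862
```

>>> {"name": "carry_out", "arguments": {"rows": [[[-1, 0, 0, 0, 1], [-1, 0, 0, 0, 2], [-1, 0, 0, 0, 3], [-1, 0, 0, 0, 4]]]}}

```text
time: 8.23
tool_pos: [0.504, 0.1204, 0.1444]
orientation: [-3.139, -0.002, -1.417]
ft_force: [6.8, 0.1, -0.0]
gripper_width: 0.218
```

```bash
python3 rd.py
```

```text
t 8.4333 F [ 7.79 -0.5   0.42] M [-0.037 -2.667  0.15 ] Mz first 0.234 p [0.504  0.1204 0.1444] yawdeg -81.15 w 0.213 tau6 -0.1554
```

Torque in motion is about 0.23 N m (0.15–0.17 at rest), rising at the expected 1 N m/rad, so the screw bites. I'll ease the side load, let go and turn back above the nut.

>>> {"name": "carry_out", "arguments": {"rows": [[[-1, 0, -0.12, 0, 0], [0.6, 0, -0.12, 0, 0], [0.6, 0, -0.12, 0, 0], [0.6, 0, -0.12, 0, 0], [0.6, 0, -0.12, 0, 0], [0.6, 0, -0.12, 0, 0]]]}}

```text
time: 8.93
tool_pos: [0.5034, 0.121, 0.1437]
orientation: [3.14, -0.0, -1.416]
ft_force: [0.4, 0.7, 0.7]
gripper_width: 0.804
```

>>> {"name": "carry_out", "arguments": {"rows": [[[0.6, 0, 0, -2, -7], [0.6, 0, 0, -4, -14], [0.6, 0, 0, -4, -21], [0.6, 0, 0, -4, -28], [0.6, 0, 0, -4, -35], [0.6, 0, 0, -4, -42], [0.6, 0, 0, -4, -49], [0.6, 0, 0, -4, -56], [0.6, 0, 0, -4, -62.6], [0.6, 0, 0, -4, -62.6], [0.6, 0, 0, -4, -62.6]]]}}

```text
time: 9.85
tool_pos: [0.5037, 0.1212, 0.1839]
orientation: [3.141, 0.0, -0.327]
ft_force: [0.0, 0.4, 0.3]
gripper_width: 0.801
```

Run:
```python
from h import *
s=observe(); print(s["time"],s["tool_pos"],s["orientation"],s["ft_force"],s["ft_torque"]); c=save("wrist","pics/w4.png")
np.save("s4.npy",np.array([s["tool_pos"],s["orientation"]]))
im=cv2.imread("pics/w4.png")[160:360,160:400]; cv2.imwrite("pics/w4c.png",cv2.resize(im,None,fx=3,fy=3,interpolation=2))
```

```text
9.85 [0.5037463  0.12118469 0.18393666] [ 3.14127345e+00  4.15664320e-04 -3.26576276e-01] [0.02379146 0.38200303 0.31618452] [-0.05673223  0.0224284  -0.00828838]
```

View pics/w4c.png

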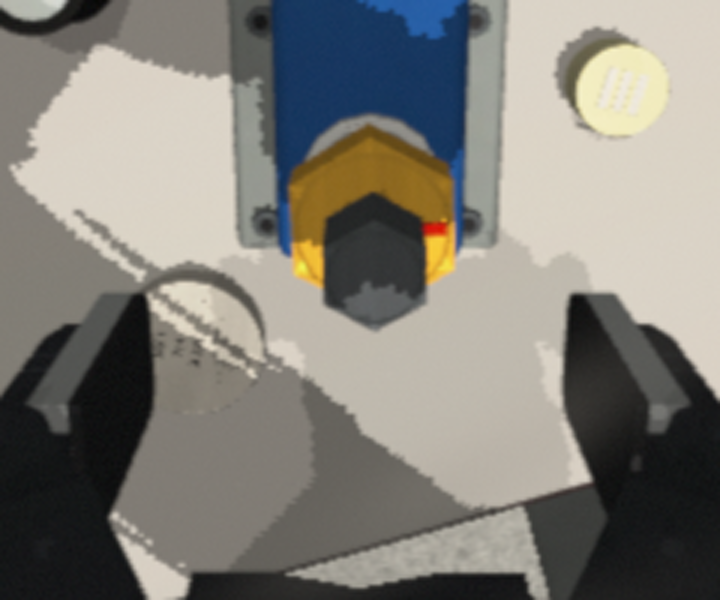

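The nut's flats are parallel to the pads, with the red mark at crop (435,228) on the right side. The tool sits about 3 mm to the left. Correcting and descending to the nut.

>>> {"name": "carry_out", "arguments": {"rows": [[[0.6, 0.1, 0.28, 1, 0], [0.6, 0.1, 0.28, 2.5, 0], [0.6, 0.1, 0.28, 4, 0], [0.5, 0.1, 0.28, 5.5, 0], [0.3, 0.1, 0.28, 6.5, 0], [0.2, 0.1, 0.28, 7.0, 0], [0.2, 0.1, 0.28, 7.0, 0], [0.2, 0.1, 0.28, 7.0, 0]]], "grip_force": 100}}

```text
time: 10.57
tool_pos: [0.5042, 0.1182, 0.1143]
orientation: [3.142, -0.0, -0.323]
ft_force: [1.2, -0.3, 0.0]
gripper_width: 0.601
```

>>> {"name": "carry_out", "arguments": {"rows": [[[-1, 0, 0, 0, 0], [-1, 0, 0, 0, 0], [-1, 0, 0, 0, 0], [-1, 0, 0, 0, 0], [-1, 0, 0, 0, 0], [-1, 0, 0, 0, 0]]], "grip_force": 100}}

```text
time: 11.07
tool_pos: [0.5043, 0.1178, 0.1155]
orientation: [3.141, -0.001, -0.323]
ft_force: [-2.4, -2.7, 5.5]
gripper_width: 0.4
```

```bash
python3 rd.py; python3 -c "
from h import *
save('wrist','pics/w5.png');im=cv2.imread('pics/w5.png')[160:360,160:400]; cv2.imwrite('pics/w5c.png',cv2.resize(im,None,fx=2,fy=2,interpolation=2))"
```

```text
t 11.2667 F [-2.27 -2.46  5.66] M [-0.994  0.81   0.051] Mz first 0.026 p [0.5043 0.1178 0.1155] yawdeg -18.49 w 0.405 tau6 -0.0459
```

View pics/w5c.png

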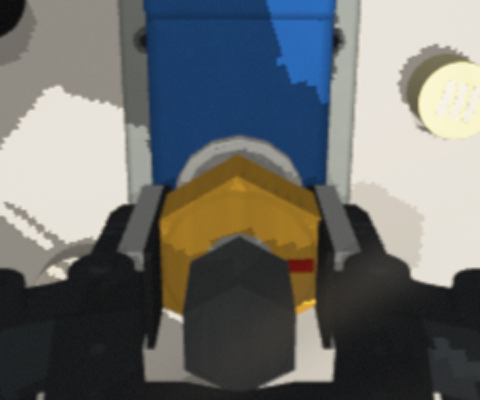

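>>> {"name": "carry_out", "arguments": {"rows": [[[-1, 0, 0, -0.05, 5], [-1, 0, 0, -0.05, 11], [-1, 0, 0, -0.05, 17], [-1, 0, 0, -0.04, 23], [-1, 0, 0, -0.04, 29], [-1, 0, 0, -0.03, 35], [-1, 0, 0, -0.03, 41], [-1, 0, 0, -0.02, 47], [-1, 0, 0, -0.02, 53], [-1, 0, 0, -0.01, 59], [-1, 0, 0, 0, 65], [-1, 0, 0, 0, 70]]]}}

```text
time: 12.32
tool_pos: [0.5047, 0.1181, 0.1151]
orientation: [-3.14, -0.0, -1.55]
ft_force: [0.5, -1.2, 1.0]
gripper_width: 0.398
```

```bash
python3 rd.py
```

```text
t 12.5167 F [ 0.07 -2.1   3.18] M [-0.835 -0.117 -0.063] Mz first 0.098 p [0.5047 0.1181 0.115 ] yawdeg -88.35 w 0.401 tau6 0.0028
```

>>> {"name": "carry_out", "arguments": {"rows": [[[-1, 0, 0, 0, 1.5], [-1, 0, 0, 0, 3], [-1, 0, 0, 0, 4.5], [-1, 0, 0, 0, 6]]]}}

```text
time: 12.85
tool_pos: [0.5047, 0.1181, 0.1149]
orientation: [-3.14, -0.0, -1.648]
ft_force: [0.6, -2.0, 5.2]
gripper_width: 0.4
```

```bash
python3 rd.py
```

```text
t 13.05 F [ 0.9  -2.75  5.29] M [-1.125 -0.179 -0.012] Mz first 0.046 p [0.5047 0.1181 0.1149] yawdeg -94.36 w 0.396 tau6 0.0122
```

>>> {"name": "carry_out", "arguments": {"rows": [[[-1, 0, 0, -0.02, 1.5], [-1, 0, 0, -0.02, 3], [-1, 0, 0, -0.02, 4.5], [-1, 0, 0, -0.02, 6]]]}}

```text
time: 13.38
tool_pos: [0.5047, 0.1181, 0.1149]
orientation: [-3.14, 0.0, -1.753]
ft_force: [1.7, -3.0, 4.2]
gripper_width: 0.402
```

```bash
python3 rd.py
```

```text
t 13.5833 F [ 2.07 -4.14  4.67] M [-1.351 -0.627  0.014] Mz first 0.069 p [0.5047 0.1181 0.1149] yawdeg -100.38 w 0.403 tau6 0.0008
```

>>> {"name": "carry_out", "arguments": {"rows": [[[-1, 0, 0, 0, 1.5], [-1, 0, 0, 0, 3], [-1, 0, 0, 0, 4.5], [-1, 0, 0, 0, 6]]]}}

```text
time: 13.92
tool_pos: [0.5048, 0.1181, 0.1149]
orientation: [-3.14, 0.0, -1.858]
ft_force: [3.0, -4.5, 4.9]
gripper_width: 0.398
```

```bash
python3 rd.py
```

```text
t 14.1167 F [ 2.54 -4.41  4.69] M [-1.492 -0.876 -0.007] Mz first 0.066 p [0.5048 0.1181 0.1149] yawdeg -106.41 w 0.399 tau6 0.0111
```

>>> {"name": "carry_out", "arguments": {"rows": [[[-1, 0, 0, 0, 1.5], [-1, 0, 0, 0, 3], [-1, 0, 0, 0, 4.5], [-1, 0, 0, 0, 6]]]}}

```text
time: 14.45
tool_pos: [0.5048, 0.1181, 0.1148]
orientation: [-3.14, 0.0, -1.963]
ft_force: [3.5, -4.6, 4.1]
gripper_width: 0.399
```

```bash
python3 rd.py
```

```text
t 14.65 F [ 2.99 -4.63  4.29] M [-1.548 -0.973  0.004] Mz first 0.123 p [0.5048 0.1181 0.1148] yawdeg -112.41 w 0.4 tau6 0.0108
```

>>> {"name": "carry_out", "arguments": {"rows": [[[-1, 0, 0, -0.02, 1.5], [-1, 0, 0, -0.02, 3], [-1, 0, 0, -0.02, 4.5], [-1, 0, 0, -0.02, 6]]]}}

```text
time: 14.98
tool_pos: [0.5048, 0.1181, 0.1148]
orientation: [-3.14, 0.001, -2.068]
ft_force: [3.7, -4.8, 1.9]
gripper_width: 0.404
```

```bash
python3 rd.py
```

```text
t 15.1833 F [ 3.88 -4.81  2.6 ] M [-1.579 -1.298  0.014] Mz first 0.128 p [0.5048 0.1181 0.1148] yawdeg -118.41 w 0.4 tau6 0.0099
```

>>> {"name": "carry_out", "arguments": {"rows": [[[-1, 0, 0, 0, 1.5], [-1, 0, 0, 0, 3], [-1, 0, 0, 0, 4.5], [-1, 0, 0, 0, 6]]]}}

```text
time: 15.52
tool_pos: [0.5049, 0.1181, 0.1148]
orientation: [-3.14, 0.001, -2.172]
ft_force: [3.9, -5.1, 1.0]
gripper_width: 0.401
```

```bash
python3 rd.py
```

```text
t 15.7167 F [ 4.28 -4.73  2.38] M [-1.611e+00 -1.417e+00 -1.000e-03] Mz first 0.092 p [0.5049 0.1181 0.1148] yawdeg -124.41 w 0.402 tau6 0.0095
```

106° so far, with no touch yet. Continuing.

>>> {"name": "carry_out", "arguments": {"rows": [[[-1, 0, 0, 0, 1.5], [-1, 0, 0, 0, 3], [-1, 0, 0, 0, 4.5], [-1, 0, 0, 0, 6]]]}}

```text
time: 16.05
tool_pos: [0.5049, 0.118, 0.1147]
orientation: [-3.14, 0.001, -2.277]
ft_force: [4.3, -4.7, 2.2]
gripper_width: 0.402
```

```bash
python3 rd.py
```

```text
t 16.25 F [ 4.45 -4.72  2.01] M [-1.657 -1.492  0.021] Mz first 0.129 p [0.5049 0.118  0.1147] yawdeg -130.41 w 0.401 tau6 0.0092
```

>>> {"name": "carry_out", "arguments": {"rows": [[[-1, 0, 0, 0, 1.5], [-1, 0, 0, 0, 3], [-1, 0, 0, 0, 4.5], [-1, 0, 0, 0, 6]]]}}

```text
time: 16.58
tool_pos: [0.505, 0.118, 0.1147]
orientation: [-3.14, 0.001, -2.382]
ft_force: [5.6, -5.3, 0.3]
gripper_width: 0.401
```

```bash
python3 rd.py
```

```text
t 16.7833 F [ 5.17 -4.74  1.36] M [-1.705 -1.572  0.016] Mz first 0.111 p [0.505  0.118  0.1147] yawdeg -136.41 w 0.401 tau6 -0.0343
```

>>> {"name": "carry_out", "arguments": {"rows": [[[-1, 0, 0, 0, 1.5], [-1, 0, 0, 0, 3], [-1, 0, 0, 0, 4.5]]]}}

```text
time: 17.03
tool_pos: [0.505, 0.118, 0.1147]
orientation: [-3.14, 0.001, -2.46]
ft_force: [6.0, -5.4, 1.0]
gripper_width: 0.398
```

```bash
python3 rd.py
```

```text
t 17.2333 F [ 5.2  -5.02  1.46] M [-1.745 -1.628  0.245] Mz first 0.37 p [0.505  0.118  0.1147] yawdeg -140.88 w 0.402 tau6 -0.2053
```

>>> {"name": "carry_out", "arguments": {"rows": [[[-1, 0, 0, 0, 1.5], [-1, 0, 0, 0, 3], [-1, 0, 0, 0, 4.5]]]}}

```text
time: 17.48
tool_pos: [0.505, 0.118, 0.1147]
orientation: [-3.14, 0.001, -2.538]
ft_force: [5.4, -5.5, 2.2]
gripper_width: 0.402
```

```bash
python3 rd.py
```

```text
t 17.6833 F [ 5.11 -5.28  1.89] M [-1.784 -1.674  0.373] Mz first 0.49 p [0.505  0.118  0.1147] yawdeg -145.36 w 0.399 tau6 -0.3482
```

>>> {"name": "carry_out", "arguments": {"rows": [[[-1, 0, 0, 0, 1], [-1, 0, 0, 0, 2]]]}}

```text
time: 17.85
tool_pos: [0.505, 0.118, 0.1147]
orientation: [-3.14, 0.001, -2.572]
ft_force: [5.2, -5.8, 0.6]
gripper_width: 0.401
```

```bash
python3 rd.py
```

```text
t 18.05 F [ 4.98 -5.36  1.43] M [-1.791 -1.655  0.448] Mz first 0.553 p [0.505  0.118  0.1147] yawdeg -147.35 w 0.401 tau6 -0.4275
```

The nut is at about 0.55 N m in motion (0.44 at rest). Releasing and lifting clear.

>>> {"name": "carry_out", "arguments": {"rows": [[[-1, 0, -0.08, 0, 0], [0.6, 0, -0.08, 0, 0], [0.6, 0, -0.08, 0, 0], [0.6, 0, -0.08, 0, 0], [0.6, 0, -0.08, 0, 0], [0.6, 0, -0.08, -0.5, 0], [0.6, 0, -0.08, -2.5, 0], [0.6, 0, -0.08, -5, 0], [0.6, 0, -0.08, -8, 0], [0.6, 0, -0.08, -11, 0], [0.6, 0, -0.08, -11, 0], [0.6, 0, -0.08, -11, 0]]]}}

```text
time: 19.05
tool_pos: [0.5052, 0.1182, 0.2267]
orientation: [-3.142, 0.005, -2.574]
ft_force: [-0.1, -0.7, -1.1]
gripper_width: 0.804
```

```bash
python3 rd.py
python3 - <<'E'
from h import *
s=observe();c=save("wrist","pics/w6.png"); t=save("top","pics/top6.png")
a=cv2.imread("pics/w6.png"); b=cv2.imread("pics/top6.png")[170:270,280:400]
o=np.zeros((420,800,3),np.uint8); o[:,:560]=a; o[:200,560:]=cv2.resize(b,(240,200),interpolation=2)
cv2.imwrite("pics/fin.png",o); np.save("s6.npy",np.array([s["tool_pos"],s["orientation"]]))
E
```

```text
t 19.25 F [-0.01 -0.17 -0.43] M [ 0.006  0.005 -0.006] Mz first -0.032 p [0.5042 0.1177 0.2245] yawdeg -147.51 w 0.799 tau6 0.0004
```

View pics/fin.png

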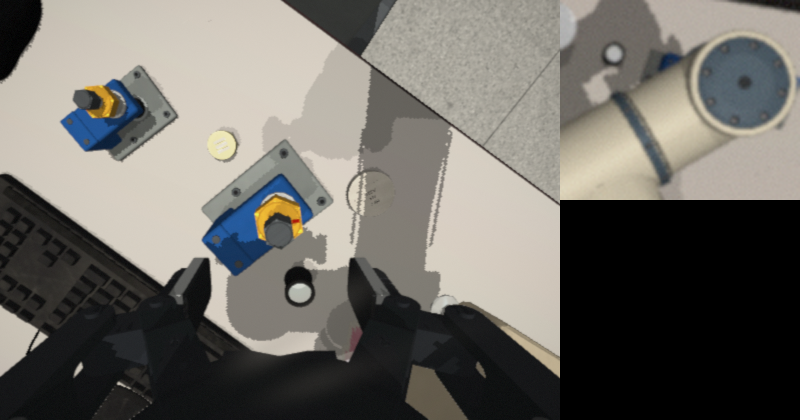

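Run:
```python
from fit import *
c=read_camera("wrist")
for f,ox,oy,x1,y1 in(("4",262,220,306,272),("6",258,210,300,254)):
    a=np.load(f"s{f}.npy"); s=dict(tool_pos=a[0],orientation=a[1])
    im=cv2.imread(f"pics/w{f}.png"); p=im[oy:y1,ox:x1].astype(int)
    for th in(100,125):
        m=(p.max(2)<th)&(p.max(2)-p.min(2)<30)
        n,l,st,_=cv2.connectedComponentsWithStats(m.astype(np.uint8)); m=l==1+st[1:,4].argmax(); m=cv2.morphologyEx(m.astype(np.uint8),cv2.MORPH_CLOSE,np.ones((5,5)))
        x,r=hexfit(c,s,im,m,.020,.018,.128,(.504,.118),ox=ox,oy=oy); print(f,th,x.round(4),round(r,3))
```

```text
4 100 [ 0.5025  0.1177 11.8174  0.125 ] 0.047
4 125 [ 0.503   0.1175 12.5482  0.1273] 0.05
6 100 [0.5059 0.1189 9.9925 0.1257] 0.092
6 125 [ 0.5053  0.1187 10.1675  0.1285] 0.094
```

```bash
python3 -c "
from plant import *
hand_in(); s=observe(); print(s['time'],s['ft_force'])"
```

```text
the job is handed in; nothing more can be done
the job is handed in; nothing more can be done
```

The screw and the jam nut are both tightened, the gripper is clear above the clamp, and the job is handed in. It took about 19.5 s on the robot's clock.

- **Screw:** I turned it about 46° clockwise. Resistance first showed between 38° and 42°. I stopped at about 0.23 N m in motion, which read 0.15–0.17 N m at rest, and let go.
- **Jam nut:** I ran it down about 129° clockwise. It touched the boss near 118°. I tightened it to about 0.55 N m in motion, which read 0.43–0.45 N m at rest, then let go and lifted the gripper away.

**Last checks:**
- **Robot:** The wrist force and moment were back at zero before handing in, so nothing was being touched.
- **Screw head:** It stood at about 12° before the nut was turned and about 10° after. That is within what the picture fit can tell, so the screw does not seem to have moved back.
- **Bystanders:** In the last wrist picture the loupe, the round block and the spare specimen stand where they were. I judged this by eye only, because the arm hid most of the clamp area from the top camera.
- **Torque accuracy:** Single torque readings carry about 0.03 N m of noise, so the in-motion values are only that accurate.
- **Not measured:** How much tightness the screw and the nut kept after release was not measured.

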